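Free the jammed spice jar and close up the spice rack

TASK

The spice jar with the red cap has toppled over in the corner of the white storage bin and its foot is caught under the turned-in rim: work it free, lift it out and leave the two tins in the bin as they are. Stand it upright in the wooden rack, in the space between the two white-capped jars and the green end stop, setting it down rather than dropping it, and let go. Then push the end stop along until all three jars stand upright and snug against the rack's end wall; leave the mug alone and do not tip the white-capped jars over.

Things in the scene. Friction and masses are not known exactly. Their poses are not given: they have to be found in the camera images.
- jar_mid (a point): Centre of the loose red-capped jar with terracotta  plain cylinder, diameter 40, length 130 mm (cap: last 32 mm), 160 g. z: along its axis, foot to cap. It starts leaning about 45 deg: foot at the near wall under its rim (2 mm play), underside on the far wall, cap end out above it. Lifted straight up it catches on the rim and turns in the grip; drawn 45 mm along its axis it is free
- bin: White fixed bin, origin: centre of underside on the counter; x from near wall to far wall, y along. Outer 98 (x) x 210 (y) mm, walls and floor 5 thick. Near (-x) and end walls 56 mm high, far (+x) wall 63.5. The near wall's top is turned in as a rim, 14 mm inwards (to x = -30 mm), 51 to 56 mm above the counter, along the whole bin. The jar is almost against the +y end wall
- tin_a: Blue loose tin with a pale metal lid, 52 mm diameter, 38 mm high, standing in the bin beside the jar; origin at the centre of its underside, z up. To be left alone
- tin_b: Brass-coloured loose tin with a pale metal lid, 52 mm diameter, 38 mm high, standing in the bin further along; origin at the centre of its underside, z up. To be left alone
- rack: Fixed wooden rack. Origin: centre of its underside on the counter, on the channel's middle line; x runs along the channel to the end wall, z up. Channel floor 8 mm above the counter, from x = -140 to +140 mm; side rails 48 mm apart inside, 64 mm over their outsides, 23 mm high above the counter. End wall: inner face at x = +140 mm, 95 mm high
- jar_a_mid (a point): Centre (half-way up, on the axis) of the white-capped jar with brown body, same size as the red-capped one, loose, standing next to the rack's end wall; z up along its axis
- jar_b_mid (a point): Centre (half-way up, on the axis) of the white-capped jar with yellow body, same size, loose, standing in the rack next to the brown one, on the side of the end stop; z up along its axis
- end_stop (a joint): Green end stop sliding along the rack, in m: grows as it moves towards the end wall, range 0 to 0.080, stays where left, 2 N friction. The face that meets the jars is at rack x = -0.045 + joint value; the face plate is 46 mm wide, 12 thick, its top 84 mm above the counter. With the three jars packed tight it reads about 0.065
- stop_tab (a point): Point on the middle of the end stop's upright push tab, 55 mm above the counter and 38 mm behind the face that meets the jars. The tab is 14 mm thick along the rack's x, 36 mm wide across, its top 68 mm above the counter; a 19 mm gap lies between tab and face plate. Axes parallel to the rack's
- mug: Loose blue ceramic mug, about 80 mm in diameter and 90 mm high, on the counter beyond the work; origin at the centre of its underside. To be left alone
Not all that is in view belongs to the job. Of the things that look like the part that bears jar_mid, the larger one is meant. Leave any blue look-alike of the part that bears jar_a_mid alone.

How it is judged:
By the outcome, as a careful person would: the job done as asked, in the order asked, and still so for the second after the job is handed in, with the robot touching nothing.
It also fails if it takes over 51 s, if anything falls off the work surface, if the arm or the gripper's body presses on something with over 40 N, if the wrist force passes 120 N, or if a joint passes its speed limit or range.

ROBOT

A 6-joint arm with a two-finger parallel gripper is mounted at the origin on the work surface. World frame = base frame: x ahead of the robot, y to its left, z up, the work surface at z = 0. Lengths are in m, angles in degrees, forces in N, time in s.
With the tool pointing down it reaches from about 0.225 to 0.875 m from the base axis. Payload 3.4 kg.
Tool frame: the origin (TCP) lies on the mounting face of the last link; the fingertips stand 173 mm ahead of it and the grasp point (between the pads) lies 155 mm ahead of it; z points along the fingers, y is the line along which they close (so a half turn about z gives the same grasp; the last joint's range is limited). The gripper opens to 85 mm and grips with 20 to 120 N. Pads are 22 mm wide; open, the fingers measure 114 mm over their backs; the gripper's body (76 mm by 85 mm) begins 54 mm behind the grasp point. The pads swing forward as they close: fully open they stand 13 mm farther back than shut.
Start: joints at [66.864, 15.808, 86.224, -0, 77.962, -6.933], TCP at [0.16, 0.552, 0.405] pointing down, gripper open.
Joint ranges: [-165.64, 165.64], [-43.16, 119.46], [12.63, 154.43], [-67.54, 247.53], [6.08, 155.33], [-154.97, 154.97]. Speed limits (degrees/s): [147.25, 147.25, 180, 180, 180, 180].

INTERFACE

Orientations are given as a 3x3 rotation matrix whose columns are the frame's x, y, z axes.
In Python, from plant import robot gives the robot as it stands.
- The arm moves only by the shell command python3 -m creep 'ROWS' [FORCE]. ROWS is a JSON object of lists of equal length, an entry for each row: "dp": the shift along the tool's x, y, z in mm, a list of three; "twist": the turn, a rotation vector about the tool's x, y, z in degrees, a list of three; "hand": the finger opening in mm, from 0 to 85.4. In form: {"dp": [[tx, ty, tz], ...], "twist": [[rx, ry, rz], ...], "hand": [hand, ...]}. A call has 1 to 20 rows; each row shifts and turns the commanded pose from where the row before left it, along the tool's axes as they then stand; what a row does not reach is not made up. A row lasts 1/12 s, in which the tool goes at most 41.7 mm and 7.16 degrees, less where a joint would pass 70% of its speed; a pose out of reach is approached as far as the arm can. A call is refused whole if a number of a shift passes 41.7 or a number of a turn 7.16, either way. A call with a gripper value outside its range is refused whole. The fingers move at their own pace and stop on an object; FORCE is the grip in N (left out, the last holds). Time passes only in rows, so rows that do not move let the fingers close. It gives the time, the measured TCP pose, the force, the opening and the grip force at its end, in the units of the state.
- robot.state(): the state, without advancing time (a new reading comes with each control period).
- robot.snapshot(name): name is "side" or "top"; returns a dict with "image" (400x640x3 uint8, red, green, blue), "z_map" (400x640 float32, m along the optical axis (not along the pixel's ray), 0 where there is no reading), "vfov" (degrees; the focal length in pixels is half the picture's height over the tangent of half this angle, whatever the lens; pixels are square), "cx", "cy" (the principal point, pixels), "world_from_camera" (4x4, takes a point from camera to world coordinates). Camera axes: x right, y down, z forward; pixel columns grow to the right and rows downward; lengths in m; the calibration is good to about 2 mm. A picture is of the moment at which its call begins.
- robot.hand_in(): hands the job in; it is judged then, once.
The state is a dict: "time": time; "joint_pos": joint angles; "qvel": joint speeds; "joint_torque": joint torques, N m; "tool_pos": TCP position; "eef_rot": TCP orientation; "contact_force": force on the tool from outside, world axes, zero at the start; "ft_torque": the same for the moment, N m; "width": finger opening in m; "grasp_force": force on a finger pad.
Only numpy, scipy, OpenCV 4.12 (cv2) and the standard library are available. Lean on these libraries where they do the work, as an engineer would, in place of code of your own. Each camera call takes 0.05 s, during which the arm holds its last target. There are 200 camera calls.

## Working session

There is one attempt and no reset: what is moved stays moved. The work goes in short steps, Python scripts to look and compute and a shell command to move; the robot and the scene stay as the last step left them, time stands still between calls to the robot, and variables do not carry over. Pictures are saved under pics/ and viewed, at most 13 in all, crops included, and the job is handed in when it is done.

```bash
ls; mkdir -p pics; cat > h.py <<'E'
import numpy as np, cv2
from plant import robot
def snap(n):
    s=robot.snapshot(n); f=200/np.tan(np.radians(s["vfov"]/2)); z=s["z_map"]
    v,u=np.mgrid[0:400,0:640]
    P=np.stack([(u-s["cx"])/f*z,(v-s["cy"])/f*z,z,np.ones_like(z)],-1)@np.array(s["world_from_camera"]).T
    return s,P[...,:3],z>0
E
python3 - <<'E'
from h import *
for n in("side","top"):
    s,P,ok=snap(n); cv2.imwrite(f"pics/{n}0.png",s["image"][...,::-1]); np.savez(f"{n}0.npz",P=P,ok=ok,im=s["image"])
    print(n,s["vfov"],s["cx"],s["cy"],np.round(s["world_from_camera"],3).tolist(),ok.mean())
print(robot.state())
E
```

```text
pics
side 48.306525503796266 317.68196218322197 198.0496125942838 [[0.801, -0.403, 0.442, 0.212], [-0.598, -0.514, 0.615, -0.596], [-0.021, -0.757, -0.653, 0.702], [0.0, 0.0, 0.0, 1.0]] 0.99600390625
top 46.4443180433234 314.0745891584736 196.79922469651234 [[0.007, -0.989, 0.15, 0.461], [-1.0, -0.002, 0.029, -0.018], [-0.028, -0.15, -0.988, 0.98], [0.0, 0.0, 0.0, 1.0]] 0.996125
{'time': 0.1, 'joint_pos': array([ 6.68630249e+01,  1.58451844e+01,  8.62887083e+01, -2.33945966e-04,
        7.79638643e+01, -6.93190461e+00]), 'qvel': array([ 0.06371423, -0.11659569, -0.23354788, -0.0954872 , -0.15614486,
        0.03013149]), 'joint_torque': array([ 2.90331664e-04, -4.17704129e+01, -2.46403188e+01, -2.78830748e-04,
        5.95549282e-03, -1.77527215e-05]), 'tool_pos': array([0.16039005, 0.55197735, 0.40390902]), 'eef_rot': array([[-9.60269164e-01,  2.79074701e-01, -6.66738936e-04],
       [ 2.79075425e-01,  9.60267900e-01, -1.57051954e-03],
       [ 2.01955726e-04, -1.69419194e-03, -9.99998544e-01]]), 'contact_force': array([0.45329318, 0.08023812, 0.01556926]), 'ft_torque': array([-0.04552144, -0.02557441, -0.02044767]), 'grasp_force': 0.0, 'width': 0.08515329554466484}
```

View pics/side0.png

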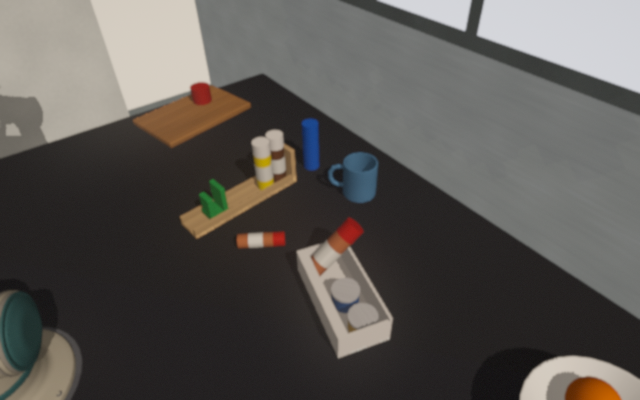

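View pics/top0.png

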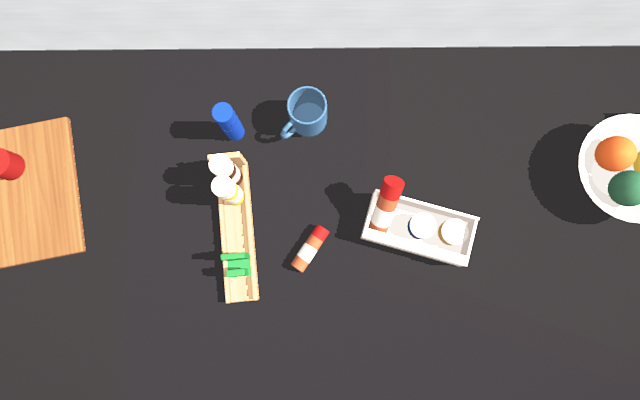

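The loose red-capped jars are the one leaning in the bin (top view 385,205) and a smaller one on the counter (310,248). The larger one in the bin fits, because it leans with its foot under the rim. The blue look-alike at (229,121) and the mug at (307,110) stay put. I'll confirm in a crop and measure.

```bash
python3 - <<'E'
from h import *
for n in("top","side"):
    d=np.load(n+"0.npz");P,ok,im=d["P"],d["ok"],d["im"]
    hsv=cv2.cvtColor(im,cv2.COLOR_RGB2HSV);H,S,V=[hsv[...,i].astype(int) for i in range(3)]
    x,y,z=P[...,0],P[...,1],P[...,2]
    ctr=(x>.2)&(x<.75)&(y>-.45)&(y<.4)&ok
    print(n,"counter z",np.median(z[ctr&(V<70)]))
    g=ctr&(H>45)&(H<80)&(S>120)&(z>.02)
    print("green",g.sum(),"top pts z>.08",P[g&(z>.078)].mean(0).round(4), "tab top",P[g&(z>.06)&(z<.072)].mean(0).round(4))
    w=ctr&(S<60)&(V>110)&(z>.045)&(z<.075)&(y<-.03)
    if n=="top":
        r=cv2.minAreaRect((P[w&(z<.068)][:,:2]*1000).astype(np.float32));print("bin rim rect",r)
        wd=ctr&(H>8)&(H<25)&(S>60)&(z>.015)&(z<.03)&(y>.05)
        r=cv2.minAreaRect((P[wd][:,:2]*1000).astype(np.float32));print("rack",r,cv2.boxPoints(r).tolist())
        lid=ctr&(S<70)&(V>110)&(z>.03)&(z<.043)&(y<-.1);k,l,st,c=cv2.connectedComponentsWithStats(lid.astype(np.uint8))
        for i in range(1,k):
            if st[i,4]>100: print("lid",c[i],P[l==i].mean(0).round(4))
    caps=ctr&(S<60)&(V>110)&(z>.125)&(z<.15)
    k,l,st,c=cv2.connectedComponentsWithStats(caps.astype(np.uint8))
    for i in range(1,k):
        if st[i,4]>30: print("cap",c[i],st[i,4],np.median(P[l==i],0).round(4))
    red=ctr&((H<6)|(H>174))&(S>150)&(V>80)
    k,l,st,c=cv2.connectedComponentsWithStats(red.astype(np.uint8))
    for i in range(1,k):
        if st[i,4]>30: print("red",c[i],st[i,4],P[l==i].mean(0).round(4),P[l==i].max(0).round(3))
    j=ctr&(z>.03)&(y<-.05)&(S>80)&((H<16)|(H>172))&(x>.3)
    np.save(n+"_jar.npy",P[j]); print("jar pts",j.sum())
d=np.load("top0.npz")["im"];a=cv2.resize(d[150:300,280:480],None,fx=4,fy=4,interpolation=2)[...,::-1];cv2.imwrite("pics/crop1.png",a)
E
```

```text
top counter z 0.0005441703358748384
green 451 top pts z>.08 [0.482  0.1643 0.0846] tab top [0.4539 0.1588 0.068 ]
bin rim rect ((542.26318359375, -202.321533203125), (211.0752410888672, 98.79240417480469), 74.29159545898438)
rack ((541.6235961914062, 131.5487823486328), (289.02020263671875, 143.0615692138672), 6.479361057281494) [[389.96466064453125, 186.31539916992188], [406.10845947265625, 44.167606353759766], [693.2825317382812, 76.78216552734375], [677.1387329101562, 218.92996215820312]]
cap [221.47661188 174.71428571] 791 [0.6292 0.1782 0.1384]
red [391.80124224 187.45962733] 483 [ 0.6111 -0.1394  0.1101] [ 0.655 -0.119  0.126]
red [320.11235955 232.42134831] 178 [ 0.5319 -0.0033  0.0273] [0.548 0.016 0.035]
jar pts 795
side counter z -0.0017452806091540207
green 604 top pts z>.08 [0.4812 0.1619 0.0813] tab top [0.4603 0.1565 0.0657]
cap [266.8102981 140.3495935] 369 [0.6246 0.1735 0.1355]
red [349.97982063 230.43497758] 446 [ 0.6119 -0.1425  0.1006] [ 0.71  -0.029  0.123]
red [278.76502732 238.37704918] 183 [ 0.531  -0.0066  0.0194] [0.561 0.035 0.031]
jar pts 802
```

View pics/crop1.png

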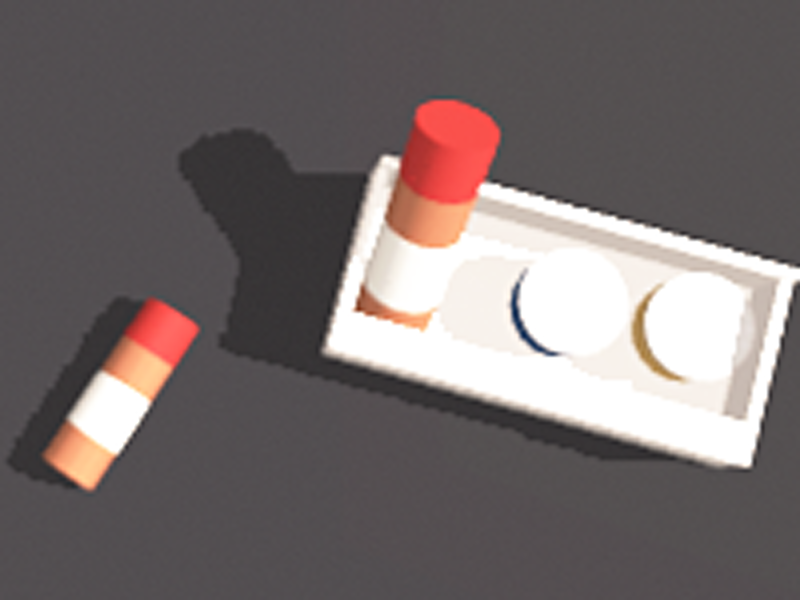

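The crop confirms it: the big jar (crop 430,215) leans in the bin's corner. The small look-alike lies apart (crop 120,395). Now I'll fit the jar cylinder and the rack.

```bash
python3 - <<'E'
from h import *
from scipy.optimize import least_squares
bx=np.array([np.sin(np.radians(74.29)),-np.cos(np.radians(74.29)),0]);by=np.array([-bx[1],bx[0],0]);bo=np.array([.5423,-.2023,0])
C=[]
for n in("top","side"):
    d=np.load(n+"0.npz");P,ok,im=d["P"],d["ok"],d["im"]
    hsv=cv2.cvtColor(im,cv2.COLOR_RGB2HSV);H,S,V=[hsv[...,i].astype(int) for i in range(3)]
    J=np.load(n+"_jar.npy"); J=J[(J[:,2]<.135)&(J[:,1]<-.08)]
    B=np.c_[(J-bo)@bx,(J-bo)@by,J[:,2]]; B=B[(B[:,1]>.04)&(B[:,1]<.11)]
    def axis(p): # axis passes (x0,y0,0.07)
        th,ps=p[2:4];return np.array([np.cos(th)*np.cos(ps),np.cos(th)*np.sin(ps),np.sin(th)])
    def res(p):
        v=B-[p[0],p[1],.07];a=axis(p);return np.linalg.norm(v-np.outer(v@a,a),axis=1)-.02
    r=least_squares(res,[.02,.08,.8,0],loss="soft_l1",f_scale=.002)
    a=axis(r.x);t=(B-[r.x[0],r.x[1],.07])@a
    q=r.x.copy();print(n,len(B),q[:2].round(4),np.degrees(q[2:]).round(1),"t range",np.percentile(t,[1,99]).round(4),"cost",np.abs(res(q)).mean().round(4))
    x,y,z=P[...,0],P[...,1],P[...,2]
    wd=ok&(H>8)&(H<28)&(S>50)&(z>.019)&(z<.028)&(y>.06)&(y<.25)&(x>.35)&(x<.75)
    r=cv2.minAreaRect((P[wd][:,:2]*1000).astype(np.float32));print("rack",wd.sum(),r)
    m=P[wd][:,:2];c=m.mean(0);u=np.linalg.svd(m-c,full_matrices=False)[2][0];print("pca",c,np.degrees(np.arctan2(u[1],u[0])))
    # white caps
    caps=ok&(S<60)&(V>110)&(z>.128)&(z<.15)&(y>.1)&(y<.25)&(x>.5)&(x<.75)
    K=P[caps][:,:2];_,l,cc=cv2.kmeans((K*1000).astype(np.float32),2,None,(3,50,.01),5,0);print("caps",cc.tolist(),"z",z[caps].max())
E
```

```text
top 795 [0.0221 0.0778] [44.7  0.2] t range [-0.0562  0.0591] cost 0.0022
rack 434 ((537.297607421875, 169.78268432617188), (289.25714111328125, 65.34933471679688), 6.237733840942383)
pca [0.5313982  0.16648351] -178.72484339837212
caps [[609.3662719726562, 175.45401000976562], [650.4673461914062, 181.67648315429688]] z 0.1427838549339615
side 802 [0.0231 0.0786] [44.7  0. ] t range [-0.056   0.0551] cost 0.0016
rack 600 ((536.4147338867188, 170.71861267089844), (290.5553283691406, 69.33573913574219), 6.315492630004883)
pca [0.53538401 0.15878782] -177.229836117476
caps [[648.5672607421875, 179.507568359375], [607.364501953125, 172.62905883789062]] z 0.13901314571937218
```

```bash
python3 -m creep '{"dp":[[-12,-11,0],[-25,-22,0],[-25,-22,0],[-25,-22,0],[-25,-22,0],[-25,-22,0],[-25,-22,0],[-25,-22,0],[-25,-22,0],[-25,-22,0],[-25,-22,0],[-25,-22,0],[-25,-22,0],[-25,-22,0],[-25,-22,0],[-25,-22,0],[-25,-22,0],[-25,-22,0],[-25,-22,0],[-25,-22,0]],"twist":[[0,0,0],[0,0,0],[0,0,0],[0,0,0],[0,0,0],[0,0,0],[0,0,0],[0,0,0],[0,0,0],[0,0,0],[0,0,0],[0,0,0],[0,0,0],[0,0,0],[0,0,0],[0,0,0],[0,0,0],[0,0,0],[0,0,0],[0,0,0]],"hand":[85,85,85,85,85,85,85,85,85,85,85,85,85,85,85,85,85,85,85,85]}'
cat >> h.py <<'E'
def goto(p,R=None):
    "tool-frame move (mm) and turn (deg) to bring the TCP to p, R"
    s=robot.state();T=np.array(s["eef_rot"]);from scipy.spatial.transform import Rotation as Q
    print("t",round(s["time"],2),"pos",s["tool_pos"].round(4),"dp",(T.T@(np.array(p)-s["tool_pos"])*1000).round(1),"F",s["contact_force"].round(1),"w",round(s["width"],4),"g",round(s["grasp_force"],1))
    if R is not None: print("twist",Q.from_matrix(T.T@R).as_rotvec(degrees=True).round(1))
bx=np.array([np.sin(np.radians(74.29)),-np.cos(np.radians(74.29)),0]);by=np.array([-bx[1],bx[0],0]);bo=np.array([.5423,-.2023,0]);ez=np.array([0,0,1.])
E
python3 - <<'E'
from h import *
goto(bo+bx*.0385+by*.078+ez*.242,np.c_[-bx,by,-ez])
E
```

```text
time: 1.77
tool_pos: [0.5082, 0.0021, 0.4045]
eef_rot: [[-0.96, 0.28, -0.001], [0.28, 0.96, -0.0], [0.001, -0.0, -1.0]]
contact_force: [-0.1, 0.1, -0.6]
width: 0.0851
grasp_force: 0.0
t 1.77 pos [0.5082 0.0021 0.4045] dp [-127.8 -108.3  162.5] F [-0.1  0.1 -0.6] w 0.0851 g 0.0
twist [-0.  -0.  -0.5]
```

```bash
python3 -m creep '{"dp":[[-21,-18,0],[-21,-18,0],[-21,-18,0],[-21,-18,0],[-21,-18,10],[-21,-18,20],[0,0,20],[0,0,20],[0,0,10],[0,0,0],[0,0,0]],"twist":[[0,0,0],[0,0,0],[0,0,0],[0,0,0],[0,0,0],[0,0,0],[0,0,0],[0,0,0],[0,0,0],[0,0,0],[0,0,0]],"hand":[85,85,85,85,85,85,85,85,85,85,85]}'
python3 - <<'E'
from h import *
goto(bo+bx*.0385+by*.078+ez*.242,np.c_[-bx,by,-ez])
s,P,ok=snap("side");a=cv2.resize(s["image"][130:350,230:450],None,fx=2.7,fy=2.7)[...,::-1];cv2.imwrite("pics/c2.png",a)
E
```

```text
time: 2.68
tool_pos: [0.5989, -0.1346, 0.3246]
eef_rot: [[-0.96, 0.279, -0.001], [0.279, 0.96, 0.0], [0.001, -0.0, -1.0]]
contact_force: [0.5, 0.8, 0.4]
width: 0.0853
grasp_force: 0.0
t 2.68 pos [ 0.5989 -0.1346  0.3246] dp [-2.5 -2.4 82.6] F [0.5 0.8 0.4] w 0.0853 g 0.0
twist [-0.  -0.1 -0.5]
```

View pics/c2.png

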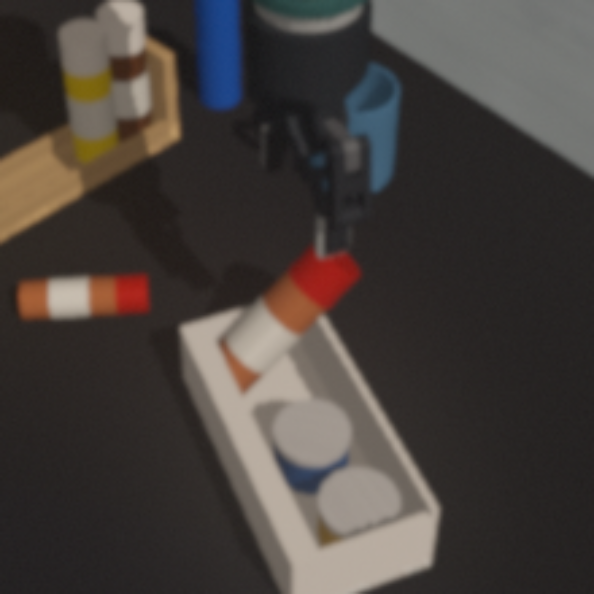

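The fingers (crop 335,225 and behind it at 265,155) hang above the cap, straddling the jar. I'll descend and grip.

```bash
python3 -m creep '{"dp":[[-2.5,-2.4,12],[0,0,15],[0,0,15],[0,0,15],[0,0,15],[0,0,10],[0,0,0],[0,0,0],[0,0,0],[0,0,0],[0,0,0],[0,0,0],[0,0,0],[0,0,0],[0,0,0],[0,0,0],[0,0,0],[0,0,0]],"twist":[[0,0,-0.5],[0,0,0],[0,0,0],[0,0,0],[0,0,0],[0,0,0],[0,0,0],[0,0,0],[0,0,0],[0,0,0],[0,0,0],[0,0,0],[0,0,0],[0,0,0],[0,0,0],[0,0,0],[0,0,0],[0,0,0]],"hand":[85,85,85,85,85,85,85,85,70,60,50,45,42,38,36,36,36,36]}' 70
```

```text
time: 4.23
tool_pos: [0.6009, -0.1376, 0.2429]
eef_rot: [[-0.963, 0.271, -0.0], [0.271, 0.963, -0.0], [-0.0, -0.0, -1.0]]
contact_force: [-0.4, -0.7, 2.9]
width: 0.0383
grasp_force: 69.8
```

```bash
python3 -m creep '{"dp":[[-1.5,0,-1.5],[-3,0,-3],[-3,0,-3],[-3,0,-3],[-3,0,-3]],"twist":[[0,0,0],[0,0,0],[0,0,0],[0,0,0],[0,0,0]],"hand":[36,36,36,36,36]}'
```

```text
time: 4.65
tool_pos: [0.6142, -0.1412, 0.2562]
eef_rot: [[-0.963, 0.271, -0.001], [0.271, 0.963, 0.0], [0.001, 0.0, -1.0]]
contact_force: [-1.4, 1.2, -0.2]
width: 0.0384
grasp_force: 70.1
```

```bash
python3 -m creep '{"dp":[[-4,0,-4],[-4,0,-4],[-4,0,-4],[-4,0,-4],[-4,0,-4],[-3,0,-3],[0,0,-10],[0,0,-15],[0,0,-15],[0,0,-15],[0,0,-10],[0,0,0]],"twist":[[0,0,0],[0,0,0],[0,0,0],[0,0,0],[0,0,0],[0,0,0],[0,0,0],[0,0,0],[0,0,0],[0,0,0],[0,0,0],[0,0,0]],"hand":[36,36,36,36,36,36,36,36,36,36,36,36]}'
cat >> h.py <<'E'
from scipy.optimize import least_squares
def jarfit(n,c,th0,B):
    "cylinder r=20 fit; B: points Nx3; returns axis (foot->cap), t-range about c"
    def ax(p): return np.array([np.cos(p[0])*np.cos(p[1]),np.cos(p[0])*np.sin(p[1]),np.sin(p[0])])
    def unpack(p):
        return c+np.array([p[2],p[3],p[4]]),ax(p)
    def res(p):
        o,a=unpack(p);v=B-o;return np.r_[np.linalg.norm(v-np.outer(v@a,a),axis=1)-.02,1e-3*(o-c)@a]
    r=least_squares(res,[th0[0],th0[1],0,0,0],loss="soft_l1",f_scale=.002);o,a=unpack(r.x)
    t=(B-o)@a;print(n,len(B),"pt on axis",o.round(4),"axis",a.round(3),"t",np.percentile(t,[1,99]).round(4),"err",np.abs(res(r.x)).mean().round(4));return o,a
def jarpts(s,P,ok,c,rad=.12):
    hsv=cv2.cvtColor(s["image"],cv2.COLOR_RGB2HSV);H,S,V=[hsv[...,i].astype(int) for i in range(3)]
    m=ok&(S>80)&((H<16)|(H>172))&(np.linalg.norm(P-c,axis=-1)<rad);return P[m],m
E
python3 - <<'E'
from h import *
st=robot.state();T=np.array(st["eef_rot"]);g=st["tool_pos"]+T[:,2]*.155;print(st["tool_pos"],st["contact_force"],st["width"])
for n in("side","top"):
    s,P,ok=snap(n);B,m=jarpts(s,P,ok,g);jarfit(n,g,[.78,-.27],B)
    if n=="side": cv2.imwrite("pics/c3.png",s["image"][100:300,240:460,::-1].repeat(2,0).repeat(2,1))
E
```

```text
time: 5.65
tool_pos: [0.637, -0.1477, 0.3476]
eef_rot: [[-0.963, 0.271, 0.006], [0.271, 0.963, -0.002], [-0.007, -0.0, -1.0]]
contact_force: [0.4, 1.1, -0.0]
width: 0.0383
grasp_force: 70.3
[ 0.63703388 -0.14769913  0.34758949] [ 0.40868247  1.06726574 -0.00792846] 0.03826522549557523
side 754 pt on axis [ 0.6469 -0.1517  0.2007] axis [ 0.667 -0.203  0.717] t [-0.1116  0.0248] err 0.0031
top 485 pt on axis [ 0.6436 -0.1504  0.1964] axis [ 0.678 -0.192  0.709] t [-0.1056  0.0153] err 0.0016
```

View pics/c3.png

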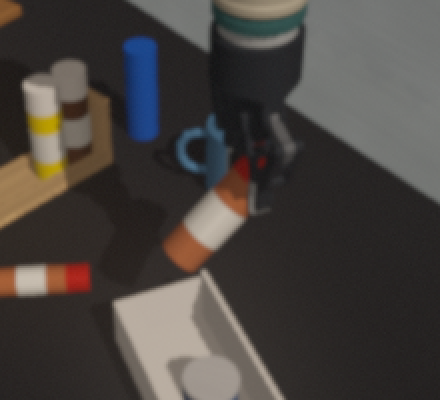

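The jar is free (image 215,215), still at 45° and held near the cap. I'll tilt it upright about the grasp point.

```bash
python3 -m creep '{"dp":[[0,0,-10],[0,0,-15],[17.4,0,0],[17.4,0,0],[17.4,0,0],[17.4,0,0],[17.4,0,0],[17.4,0,0],[17.4,0,0],[0,0,0],[0,0,0]],"twist":[[0,0,0],[0,0,0],[0,-6.4,0],[0,-6.4,0],[0,-6.4,0],[0,-6.4,0],[0,-6.4,0],[0,-6.4,0],[0,-6.4,0],[0,0,0],[0,0,0]],"hand":[36,36,36,36,36,36,36,36,36,36,36]}'
cat >> h.py <<'E'
ra=np.radians(6.3);rx=np.array([np.cos(ra),np.sin(ra),0]);ry=np.array([-rx[1],rx[0],0]);ro=np.array([.5325,.1695,0])
Rp=np.c_[(-ez-rx)/2**.5,ry,(rx-ez)/2**.5]
E
python3 - <<'E'
from h import *
st=robot.state();T=np.array(st["eef_rot"]);g=st["tool_pos"]+T[:,2]*.155;print("grasp",g.round(4))
for n in("side","top"):
    s,P,ok=snap(n);B,m=jarpts(s,P,ok,g);o,a=jarfit(n,g,[1.5,0],B);print(((B-g)@a).min(),((B-g)@a).max(), "axis in tool",(T.T@a).round(3))
goto(ro+rx*.03+ez*.15-Rp[:,2]*.155,Rp)
E
```

```text
time: 6.67
tool_pos: [0.5304, -0.1162, 0.3309]
eef_rot: [[-0.701, 0.266, 0.662], [0.198, 0.964, -0.178], [-0.686, 0.006, -0.728]]
contact_force: [0.4, -0.3, -0.8]
width: 0.0386
grasp_force: 70.5
grasp [ 0.633  -0.1438  0.2181]
side 707 pt on axis [ 0.6274 -0.1442  0.2261] axis [-0.036 -0.02   0.999] t [-0.1065  0.0421] err 0.0043
-0.10035369514289821 0.057171859748910064 axis in tool [-0.663 -0.023 -0.748]
top 635 pt on axis [ 0.6387 -0.1505  0.1805] axis [-0.036  0.078  0.996] t [0.0324 0.0922] err 0.0055
-0.014820337224517964 0.06271670460646614 axis in tool [-0.643  0.072 -0.763]
t 6.77 pos [ 0.5332 -0.1174  0.3335] dp [160.7 246.7 -50. ] F [ 0.3  0.7 -0.6] w 0.0383 g 70.5
twist [-15.   -1.3 -15.7]
```

```bash
python3 -m creep '{"dp":[[8.6,22.6,-3.3],[8.6,22.6,-3.3],[8.6,22.6,-3.3],[8.6,22.6,-3.3],[8.6,22.6,-3.3],[8.6,22.6,-3.3],[8.6,22.6,-3.3],[8.6,22.6,-3.3],[8.6,22.6,-3.3],[8.6,22.6,-3.3],[8.6,22.6,-3.3],[8.6,22.6,-3.3],[0,0,0],[0,0,0]],"twist":[[-1.25,-0.1,-1.3],[-1.25,-0.1,-1.3],[-1.25,-0.1,-1.3],[-1.25,-0.1,-1.3],[-1.25,-0.1,-1.3],[-1.25,-0.1,-1.3],[-1.25,-0.1,-1.3],[-1.25,-0.1,-1.3],[-1.25,-0.1,-1.3],[-1.25,-0.1,-1.3],[-1.25,-0.1,-1.3],[-1.25,-0.1,-1.3],[0,0,0],[0,0,0]],"hand":[36,36,36,36,36,36,36,36,36,36,36,36,36,36]}'
python3 - <<'E'
from h import *
st=robot.state();T=np.array(st["eef_rot"]);g=st["tool_pos"]+T[:,2]*.155;print("grasp",g.round(4))
goto(ro+rx*.03+ez*.15-Rp[:,2]*.155,Rp)
for n in("side","top"):
    s,P,ok=snap(n);B,m=jarpts(s,P,ok,g);print(len(B))
    if n=="side":B=B[B[:,2]<g[2]-.02]
    o,a=jarfit(n,g,[1.5,0],B)
    print(((B-g)@a).min(),((B-g)@a).max(), "axis in tool",(T.T@a).round(3))
    if n=="side":
        cv2.imwrite("pics/c4.png",cv2.resize(s["image"][60:240,170:370,::-1],None,fx=3,fy=3));np.save("c4m.npy",m)
E
```

```text
time: 7.93
tool_pos: [0.4641, 0.1566, 0.2995]
eef_rot: [[-0.712, -0.097, 0.696], [-0.07, 0.995, 0.067], [-0.699, -0.001, -0.715]]
contact_force: [-1.1, -1.1, -0.9]
width: 0.0386
grasp_force: 70.9
grasp [0.572  0.167  0.1887]
t 7.93 pos [0.4641 0.1566 0.2995] dp [35.2  5.2 21.4] F [-1.1 -1.1 -0.9] w 0.0386 g 70.9
twist [-0.6 -0.6 -0.5]
587
side 267 pt on axis [0.5696 0.1678 0.1887] axis [-0.035  0.01   0.999] t [-0.1016 -0.0201] err 0.0076
-0.10284789803317039 -0.01970487537199928 axis in tool [-0.675  0.012 -0.738]
587
top 587 pt on axis [0.6339 0.1774 0.132 ] axis [-0.676 -0.128  0.726] t [-0.0311  0.17  ] err 0.0066
-0.11781034918235152 0.11178952110677497 axis in tool [-0.018 -0.063 -0.998]
```

View pics/c4.png

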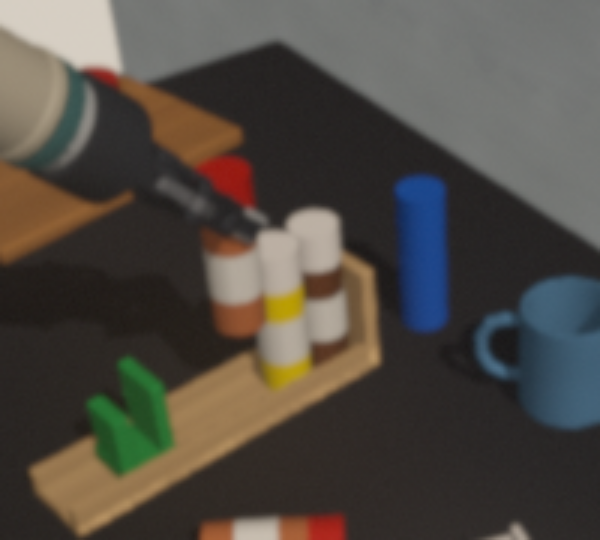

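```bash
python3 - <<'E'
from h import *
st=robot.state();T=np.array(st["eef_rot"]);g=st["tool_pos"]+T[:,2]*.155
s,P,ok=snap("side");hsv=cv2.cvtColor(s["image"],cv2.COLOR_RGB2HSV)
near=(np.linalg.norm((P-g)[...,:2],axis=-1)<.032)
m=ok&near&(P[...,2]<g[2]-.02)&(P[...,2]>.05)&(hsv[...,2]>60)
o,a=jarfit("low",g,[1.5,0],P[m])
near|=False
B,_=jarpts(s,P,ok,g);B=B[(np.linalg.norm((B-g)[:,:2],axis=1)<.034)]
o,a=jarfit("red",g,[1.5,0],B);print(((B-g)@a).min(),((B-g)@a).max(),"tilt along rack,across deg",np.degrees([a@rx,a@ry]).round(1))
# reference: yellow jar
hs=hsv[...,0].astype(int);k=ro+rx*.079+ez*.07
m=ok&(np.linalg.norm((P-k)[...,:2],axis=-1)<.024)&(P[...,2]>.03)&(P[...,2]<.135)
o,a=jarfit("yellow",k,[1.5,0],P[m]);print(np.degrees([a@rx,a@ry]).round(1))
E
```

```text
low 732 pt on axis [0.5695 0.1673 0.1874] axis [-0.051  0.034  0.998] t [-0.1361 -0.0202] err 0.0022
red 479 pt on axis [0.571  0.1659 0.188 ] axis [ 0.002 -0.003  1.   ] t [-0.0988  0.0325] err 0.0027
-0.10070759656807478 0.046563374249179376 tilt along rack,across deg [ 0.1 -0.2]
yellow 573 pt on axis [0.6104 0.1772 0.0694] axis [0.018 0.    1.   ] t [-0.0381  0.0654] err 0.0015
[ 1.  -0.1]
```

```bash
python3 -m creep '{"dp":[[10,1.3,5],[10,1.2,5],[10,1.2,5],[8.7,1,3],[6,0,6],[6,0,6],[5,0,5],[3,0,3],[0,0,0],[0,0,0]],"twist":[[-0.3,-0.3,-0.2],[-0.3,-0.3,-0.3],[0,0,0],[0,0,0],[0,0,0],[0,0,0],[0,0,0],[0,0,0],[0,0,0],[0,0,0]],"hand":[36,36,36,36,36,36,36,36,36,36]}'
python3 - <<'E'
from h import *
st=robot.state();T=np.array(st["eef_rot"]);g=st["tool_pos"]+T[:,2]*.155;print("grasp rack",((g-ro)@rx).round(4),((g-ro)@ry).round(4),g[2])
goto(ro+rx*.025-ry*.0005+ez*.108-Rp[:,2]*.155,Rp)
s,P,ok=snap("side");cv2.imwrite("pics/c5.png",cv2.resize(s["image"][100:240,170:330,::-1],None,fx=4,fy=4))
B,_=jarpts(s,P,ok,g);B=B[(np.linalg.norm((B-g)[:,:2],axis=1)<.03)&(B[:,2]>.028)&(B[:,2]<.06)]
print("low x,y extents rack",np.percentile((B-ro)@rx,[2,98]).round(4),np.percentile((B-ro)@ry,[2,50,98]).round(4),B[:,2].min())
E
```

```text
time: 8.92
tool_pos: [0.4562, 0.1647, 0.2699]
eef_rot: [[-0.74, -0.1, 0.665], [-0.078, 0.995, 0.062], [-0.668, -0.006, -0.744]]
contact_force: [-0.4, -0.6, -0.8]
width: 0.0386
grasp_force: 71.0
grasp rack 0.0271 0.0019 0.15452971860222808
t 8.92 pos [0.4562 0.1647 0.2699] dp [41.  -3.9 33.5] F [-0.4 -0.6 -0.8] w 0.0386 g 71.0
twist [-0.6 -3.1 -0.2]
low x,y extents rack [0.0019 0.0333] [-0.0193 -0.0143  0.0049] 0.054028644982933915
```

View pics/c5.png

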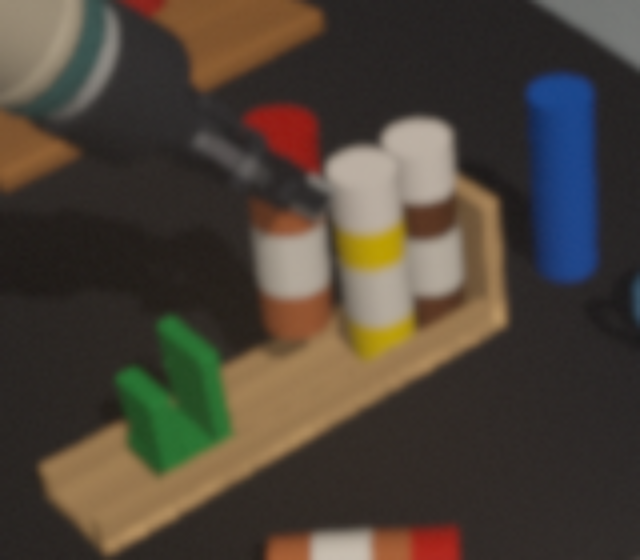

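```bash
python3 - <<'E'
from h import *
s=robot.state();print(s["joint_pos"].round(1),s["qvel"].round(1),s["joint_torque"].round(1))
E
```

```text
[ 13.9   9.8 126.2 -67.5   6.1 -16.8] [ 0.1 -0.2  0.1  0.1 -0.   0.1] [ -0.  -30.2 -19.5  -0.4  -1.1  -0. ]
```

The wrist hit its range (j4, j5) at this 45° forward tilt, so I'll raise the jar. Then I'll swing the tool 90° about the jar's axis so that it comes in from the +y side of the rack, fingers closing along the channel.

```bash
python3 -m creep '{"dp":[[-6.7,0,-7.4],[-6.7,0,-7.4],[-6.7,0,-7.4],[-6.7,0,-7.4],[-6.7,0,-7.4],[0,6.5,0],[0,6.5,0],[0,6.5,0],[0,6.5,0],[0,6.5,0],[0,6.5,0],[0,6.5,0],[0,6.5,0],[0,6.5,0],[0,6.5,0],[0,0,0],[0,0,0]],"twist":[[0,0,0],[0,0,0],[0,0,0],[0,0,0],[0,0,0],[2.3,0,2.55],[2.3,0,2.55],[2.3,0,2.55],[2.3,0,2.55],[2.3,0,2.55],[2.3,0,2.55],[2.3,0,2.55],[2.3,0,2.55],[2.3,0,2.55],[2.3,0,2.55],[0,0,0],[0,0,0]],"hand":[36,36,36,36,36,36,36,36,36,36,36,36,36,36,36,36,36]}'
cat >> h.py <<'E'
def tool(): 
    st=robot.state();T=np.array(st["eef_rot"]);g=st["tool_pos"]+T[:,2]*.155
    print("t",round(st["time"],2),"j",st["joint_pos"].round(0),"grasp rack",((g-ro)@rx*1000).round(1),((g-ro)@ry*1000).round(1),(g[2]*1000).round(1),"F",st["contact_force"].round(1));return T,g
Rs=np.c_[(-ez+ry)/2**.5,rx,(-ry-ez)/2**.5]
E
python3 - <<'E'
from h import *
tool();goto(ro+rx*.006+ez*.16-Rs[:,2]*.155,Rs)
E
```

```text
time: 10.38
tool_pos: [0.4655, 0.2257, 0.3159]
eef_rot: [[-0.667, 0.451, 0.594], [0.331, 0.893, -0.306], [-0.668, -0.008, -0.744]]
contact_force: [0.6, -0.4, 0.1]
width: 0.0381
grasp_force: 71.0
t 10.38 j [ 30.  13. 113. -55.  44.   4.] grasp rack 25.8 6.0 200.5 F [ 0.6 -0.4  0.1]
t 10.38 pos [0.4655 0.2257 0.3159] dp [ 7.9 75.5 54.3] F [ 0.6 -0.4  0.1] w 0.0381 g 71.0
twist [38.9 -2.6 41.6]
```

```bash
python3 -m creep '{"dp":[[0,10.5,0],[0,10.5,0],[0,10.5,0],[0,10.5,0],[0,10.5,0],[0,10.5,0],[0,10.5,0],[0,10.5,0],[0,10.5,0],[0,10.5,0],[0,0,0],[0,0,0]],"twist":[[3.9,-0.26,4.16],[3.9,-0.26,4.16],[3.9,-0.26,4.16],[3.9,-0.26,4.16],[3.9,-0.26,4.16],[3.9,-0.26,4.16],[3.9,-0.26,4.16],[3.9,-0.26,4.16],[3.9,-0.26,4.16],[3.9,-0.26,4.16],[0,0,0],[0,0,0]],"hand":[36,36,36,36,36,36,36,36,36,36,36,36]}'
python3 - <<'E'
from h import *
tool();goto(ro+rx*.006+ez*.16-Rs[:,2]*.155,Rs)
E
```

```text
time: 11.38
tool_pos: [0.5459, 0.2858, 0.3144]
eef_rot: [[-0.078, 0.994, 0.074], [0.703, 0.107, -0.703], [-0.707, -0.002, -0.707]]
contact_force: [-0.6, 0.1, -0.3]
width: 0.0388
grasp_force: 71.0
t 11.38 j [ 32.  30.  85. -39.  89.  35.] grasp rack 25.5 4.5 204.8 F [-0.6  0.1 -0.3]
t 11.38 pos [0.5459 0.2858 0.3144] dp [ 28.5 -19.9  34.9] F [-0.6  0.1 -0.3] w 0.0388 g 71.0
twist [-0.2  0.   0. ]
```

Good, I have it exactly. I'll move over the slot and look.

```bash
python3 -m creep '{"dp":[[7,-5,8.7],[7,-5,8.7],[7,-5,8.7],[7.5,-5,8.8],[7,0,7],[0,0,0],[0,0,0]],"twist":[[0,0,0],[0,0,0],[0,0,0],[0,0,0],[0,0,0],[0,0,0],[0,0,0]],"hand":[36,36,36,36,36,36,36]}'
python3 - <<'E'
from h import *
T,g=tool()
s,P,ok=snap("side");hsv=cv2.cvtColor(s["image"],cv2.COLOR_RGB2HSV)
cv2.imwrite("pics/c6.png",cv2.resize(s["image"][100:240,170:330,::-1],None,fx=4,fy=4))
D=P-ro;X=D@rx;Y=D@ry;Z=P[...,2]
m=ok&(X>-.022)&(X<.034)&(abs(Y)<.03)&(Z>.052)&(Z<.13)&(hsv[...,2]>50)
o,a=jarfit("jar",g-ez*.05,[1.5,0],P[m]);o=o-a*(o[2]-.06)/a[2];print("axis at z=.06, rack",((o-ro)@rx).round(4),((o-ro)@ry).round(4),"tilt",np.degrees([a@rx,a@ry]).round(1),"zmin",Z[m].min())
st=[np.median(v) for v in (X[ok&(hsv[...,0]>45)&(hsv[...,0]<80)&(hsv[...,1]>120)&(Z>.078)&(abs(Y)<.04)],)];print("plate top x",st)
E
```

```text
time: 11.97
tool_pos: [0.5258, 0.2797, 0.2596]
eef_rot: [[-0.077, 0.994, 0.074], [0.702, 0.107, -0.705], [-0.708, -0.003, -0.706]]
contact_force: [0.3, -0.5, -1.0]
width: 0.0386
grasp_force: 71.0
t 11.97 j [ 33.  32.  91. -39.  84.  41.] grasp rack 4.8 0.5 150.2 F [ 0.3 -0.5 -1. ]
jar 492 pt on axis [0.536  0.1692 0.1002] axis [-0.001 -0.01   1.   ] t [-0.0471  0.0289] err 0.0009
axis at z=.06, rack 0.0035 -0.0002 tilt [-0.1 -0.6] zmin 0.05239629786000677
plate top x [np.float64(-0.052017958744617926)]
```

View pics/c6.png

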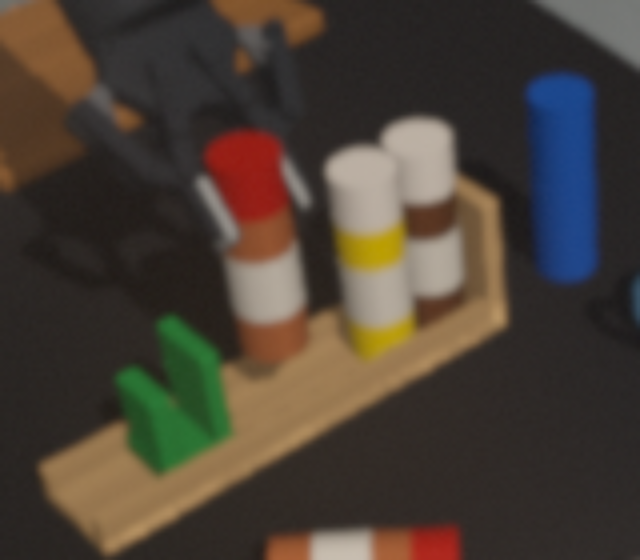

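The jar hangs upright (crop 260,250) over the channel, centred within 1 mm. I'll lower it.

```bash
python3 -m creep '{"dp":[[5,0,5],[6,0,6],[6,0,6],[5,0,5],[3,0,3],[1.5,0,1.5],[0,0,0]],"twist":[[0,0,0],[0,0,0],[0,0,0],[0,0,0],[0,0,0],[0,0,0],[0,0,0]],"hand":[36,36,36,36,36,36,36]}'
python3 -c "
from h import *
tool()"
```

```text
time: 12.6
tool_pos: [0.5258, 0.2796, 0.222]
eef_rot: [[-0.077, 0.994, 0.073], [0.702, 0.106, -0.704], [-0.708, -0.003, -0.706]]
contact_force: [-0.3, -0.5, -1.0]
width: 0.0383
grasp_force: 71.0
t 12.6 j [ 33.  34.  93. -40.  80.  43.] grasp rack 4.6 0.4 112.5 F [-0.3 -0.5 -1. ]
```

```bash
python3 -m creep '{"dp":[[0.7,0,0.7],[0.7,0,0.7],[0,0,0]],"twist":[[0,0,0],[0,0,0],[0,0,0]],"hand":[36,36,36]}'
```

```text
time: 12.85
tool_pos: [0.5259, 0.2797, 0.2209]
eef_rot: [[-0.076, 0.994, 0.074], [0.703, 0.106, -0.704], [-0.708, -0.001, -0.707]]
contact_force: [0.1, -0.2, -1.5]
width: 0.0383
grasp_force: 71.0
```

```bash
python3 -m creep '{"dp":[[0.7,0,0.7],[0.7,0,0.7],[0,0,0]],"twist":[[0,0,0],[0,0,0],[0,0,0]],"hand":[36,36,36]}'
```

```text
time: 13.1
tool_pos: [0.5258, 0.2797, 0.2188]
eef_rot: [[-0.076, 0.994, 0.074], [0.703, 0.106, -0.704], [-0.708, -0.002, -0.707]]
contact_force: [-0.4, 1.0, -1.4]
width: 0.0385
grasp_force: 71.0
```

```bash
python3 -m creep '{"dp":[[0.7,0,0.7],[0.7,0,0.7],[0,0,0]],"twist":[[0,0,0],[0,0,0],[0,0,0]],"hand":[36,36,36]}'
```

```text
time: 13.35
tool_pos: [0.5258, 0.2797, 0.2166]
eef_rot: [[-0.076, 0.994, 0.074], [0.702, 0.106, -0.704], [-0.708, -0.002, -0.706]]
contact_force: [0.1, 0.1, -1.4]
width: 0.0383
grasp_force: 71.0
```

```bash
python3 -c "
from h import *
T,g=tool()
s,P,ok=snap('side');hsv=cv2.cvtColor(s['image'],cv2.COLOR_RGB2HSV)
D=P-ro;X=D@rx;Y=D@ry;Z=P[...,2]
B,_=jarpts(s,P,ok,g);d=B-ro
B=B[(abs(d@rx-.004)<.025)&(abs(d@ry)<.03)];print('cap top z',np.percentile(B[:,2],[90,98,100]).round(4),'low',B[:,2].min())
k=ok&(abs(X-.077)<.03)&(abs(Y)<.03)&(Z>.1)&(hsv[...,1]<60);print('b top',np.percentile(Z[k],[90,98,100]).round(4))
"
```

```text
t 13.35 j [ 33.  35.  93. -40.  80.  44.] grasp rack 4.8 0.6 107.1 F [ 0.1  0.1 -1.4]
cap top z [0.1374 0.1386 0.1403] low 0.004397789936194774
b top [0.138  0.1495 0.1539]
```

```bash
python3 -m creep '{"dp":[[0.7,0,0.7],[0,0,0],[0,0,0]],"twist":[[0,0,0],[0,0,0],[0,0,0]],"hand":[36,36,36]}' | grep -A9 -E "force|tool_pos"
```

```text
tool_pos: [0.5258, 0.2797, 0.2158]
eef_rot: [[-0.076, 0.994, 0.074], [0.702, 0.106, -0.704], [-0.708, -0.002, -0.706]]
contact_force: [-0.3, 0.2, -0.2]
width: 0.039
grasp_force: 71.0
```

```bash
python3 -m creep '{"dp":[[0.7,0,0.7],[0,0,0],[0,0,0]],"twist":[[0,0,0],[0,0,0],[0,0,0]],"hand":[36,36,36]}' | grep -A9 -E "force|tool_pos"
```

```text
tool_pos: [0.5259, 0.2797, 0.2154]
eef_rot: [[-0.075, 0.994, 0.074], [0.702, 0.106, -0.704], [-0.708, -0.001, -0.706]]
contact_force: [0.0, 1.0, 2.5]
width: 0.0384
grasp_force: 71.4
```

Touchdown (upward force). Release, partly open, and retreat along the tool.

```bash
python3 -m creep '{"dp":[[0.3,0,0.3],[0,0,0],[0,0,0],[0,0,0],[0,0,0],[0,0,0],[0,0,-3],[0,0,-8],[0,0,-15],[0,0,-20],[0,0,-25],[0,0,-25],[0,0,-25],[0,0,-20],[0,0,0]],"twist":[[0,0,0],[0,0,0],[0,0,0],[0,0,0],[0,0,0],[0,0,0],[0,0,0],[0,0,0],[0,0,0],[0,0,0],[0,0,0],[0,0,0],[0,0,0],[0,0,0],[0,0,0]],"hand":[38,40,43,46,50,52,52,52,52,52,52,52,52,40,20]}'
python3 - <<'E'
from h import *
T,g=tool()
for n in("side","top"):
    s,P,ok=snap(n);hsv=cv2.cvtColor(s["image"],cv2.COLOR_RGB2HSV);H=hsv[...,0].astype(int)
    D=P-ro;X=D@rx;Y=D@ry;Z=P[...,2]
    gr=ok&(H>45)&(H<80)&(hsv[...,1]>120)&(abs(Y)<.04)
    print(n,"plate top",np.median(X[gr&(Z>.078)]),"tab x,y,z",np.median(X[gr&(Z>.06)&(Z<.072)]),np.median(Y[gr&(Z>.06)&(Z<.072)]))
    if n=="side":
        m=ok&(X>-.022)&(X<.034)&(abs(Y)<.03)&(Z>.03)&(Z<.13)&(hsv[...,2]>50)
        o,a=jarfit("jar",ro+ez*.07,[1.5,0],P[m]);print("tilt",np.degrees([a@rx,a@ry]).round(1),"rack",(o-ro)@rx,(o-ro)@ry)
Rv=np.c_[-ez*np.sin(.3)-rx*np.cos(.3),ry,rx*np.sin(.3)-ez*np.cos(.3)]
tip=ro-rx*.125+ez*.048
goto(tip+ez*.12-Rv[:,2]*.173,Rv)
E
```

```text
time: 15.15
tool_pos: [0.5155, 0.3819, 0.3175]
eef_rot: [[-0.074, 0.994, 0.08], [0.706, 0.108, -0.7], [-0.705, 0.005, -0.709]]
contact_force: [0.3, 0.2, -0.2]
width: 0.0294
grasp_force: 0.0
t 15.15 j [ 40.  33.  78. -36.  96.  39.] grasp rack 6.8 103.8 207.5 F [ 0.3  0.2 -0.2]
side plate top -0.05283753083485031 tab x,y,z -0.07987924621711726 -0.006852600294469071
jar 620 pt on axis [0.5364 0.1696 0.0701] axis [0.003 0.008 1.   ] t [-0.0391  0.0583] err 0.0009
tilt [0.2 0.5] rack 0.003917619302711378 -0.00028578281927013534
top plate top -0.05104491672847794 tab x,y,z -0.08189102807745846 -0.0017684892212899185
t 15.25 pos [0.5152 0.3794 0.3143] dp [-162.5 -181.3  136. ] F [ 0.3 -0.6 -0.4] w 0.0202 g 0.0
twist [-47.   21.8 -77.8]
```

Released: the jar stands upright at rack x = 4 mm, tilt 0.5° or less. Next I'll put the closed fingers behind the push tab, with the same tool orientation.

```bash
python3 - <<'E'
from h import *
tip=ro-rx*.127-ry*.003+ez*.047
goto(tip+ez*.10-Rs[:,2]*.173,Rs);goto(tip-Rs[:,2]*.173,Rs)
E
```

```text
t 15.25 pos [0.5152 0.3794 0.3143] dp [ -32.9 -132.5   96.7] F [ 0.3 -0.6 -0.4] w 0.0202 g 0.0
twist [-0.2  0.  -0.1]
t 15.25 pos [0.5152 0.3794 0.3143] dp [  37.8 -132.4  167.4] F [ 0.3 -0.6 -0.4] w 0.0202 g 0.0
twist [-0.2  0.  -0.1]
```

```bash
python3 -m creep '{"dp":[[0,-10,0],[0,-20,0],[0,-22,0],[0,-25,0],[0,-25,0],[-3,-20,5],[-7,-10,20],[-7,0,25],[-8,0,25],[-8,0,22],[0,0,0],[0,0,0]],"twist":[[0,0,0],[0,0,0],[0,0,0],[0,0,0],[0,0,0],[0,0,0],[0,0,0],[0,0,0],[0,0,0],[0,0,0],[0,0,0],[0,0,0]],"hand":[0,0,0,0,0,0,0,0,0,0,0,0]}' 40
python3 - <<'E'
from h import *
tool();tip=ro-rx*.127-ry*.003+ez*.047
goto(tip-Rs[:,2]*.173,Rs)
E
```

```text
time: 16.25
tool_pos: [0.3928, 0.2716, 0.2682]
eef_rot: [[-0.076, 0.995, 0.07], [0.701, 0.103, -0.706], [-0.709, -0.005, -0.705]]
contact_force: [0.1, 0.4, -0.9]
width: -0.0001
grasp_force: 0.0
t 16.25 j [ 40.  24. 104. -36.  83.  49.] grasp rack -129.0 6.9 158.9 F [ 0.1  0.4 -0.9]
t 16.25 pos [0.3928 0.2716 0.2682] dp [71.9  1.2 67.9] F [ 0.1  0.4 -0.9] w -0.0001 g 0.0
twist [-0.5  0.2 -0.1]
```

```bash
python3 -m creep '{"dp":[[8,0,8],[12,0,12],[12,0,12],[12,0,12],[12,0,10],[10,0,8],[5,0,5],[0,0,0],[0,0,0]],"twist":[[-0.5,0.2,0],[0,0,0],[0,0,0],[0,0,0],[0,0,0],[0,0,0],[0,0,0],[0,0,0],[0,0,0]],"hand":[0,0,0,0,0,0,0,0,0]}'
python3 - <<'E'
from h import *
tool();goto(ro-rx*.127-ry*.003+ez*.047-Rs[:,2]*.173,Rs)
s,P,ok=snap("side");cv2.imwrite("pics/c7.png",cv2.resize(s["image"][120:240,160:310,::-1],None,fx=4,fy=4))
E
```

```text
time: 17.0
tool_pos: [0.3939, 0.2768, 0.1715]
eef_rot: [[-0.076, 0.994, 0.082], [0.704, 0.112, -0.701], [-0.706, 0.004, -0.708]]
contact_force: [-0.8, -0.8, -0.2]
width: -0.0003
grasp_force: 0.0
t 17.0 j [ 40.  32. 109. -38.  73.  57.] grasp rack -125.2 12.4 61.7 F [-0.8 -0.8 -0.2]
t 17.0 pos [0.3939 0.2768 0.1715] dp [-0.2 -1.   3.3] F [-0.8 -0.8 -0.2] w -0.0003 g 0.0
twist [ 0.3 -0.1 -0.1]
```

View pics/c7.png

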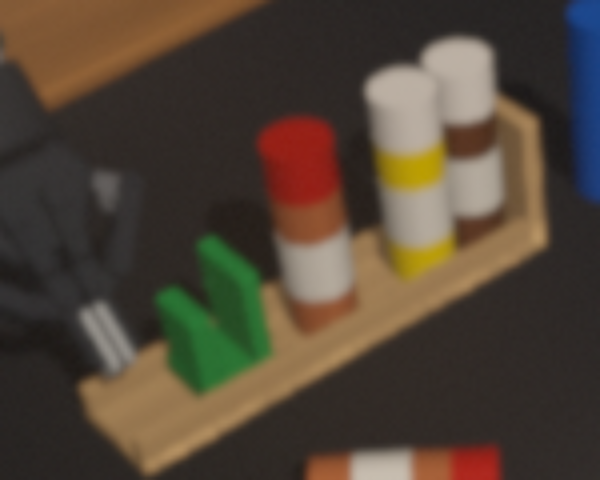

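The fingers (crop 115,340) are behind the tab (185,340), clear of everything. I'll push gently.

```bash
python3 -m creep '{"dp":[[0,1.5,2],[0,3,1],[0,4,0],[0,4,0],[0,4,0],[0,4,0],[0,3,0],[0,3,0],[0,3,0],[0,3,0],[0,3,0],[0,2.5,0],[0,2.5,0],[0,2.5,0],[0,2.5,0],[0,2,0],[0,2,0],[0,2,0],[0,2,0],[0,2,0]],"twist":[[0,0,0],[0,0,0],[0,0,0],[0,0,0],[0,0,0],[0,0,0],[0,0,0],[0,0,0],[0,0,0],[0,0,0],[0,0,0],[0,0,0],[0,0,0],[0,0,0],[0,0,0],[0,0,0],[0,0,0],[0,0,0],[0,0,0],[0,0,0]],"hand":[0,0,0,0,0,0,0,0,0,0,0,0,0,0,0,0,0,0,0,0]}' 60
cat >> h.py <<'E'
def look(save=None):
    tool();s,P,ok=snap("side");hsv=cv2.cvtColor(s["image"],cv2.COLOR_RGB2HSV);H=hsv[...,0].astype(int);S=hsv[...,1]
    D=P-ro;X=D@rx;Y=D@ry;Z=P[...,2];gr=ok&(H>45)&(H<80)&(S>120)&(abs(Y)<.04)
    px=np.median(X[gr&(Z>.078)]);print("plate top x",px.round(4),"joint~",(px+.0528).round(4))
    rd=ok&((H<6)|(H>174))&(S>150)&(abs(Y)<.04)&(Z>.1)&(X>-.05);c=np.median(X[rd&(Z<.136)])
    m=ok&(abs(X-c)<.0235)&(abs(Y)<.03)&(Z>.04)&(Z<.13)&(hsv[...,2]>50)&~gr
    o,a=jarfit("red",ro+rx*c+ez*.07,[1.5,0],P[m]);print("x",((o-ro)@rx).round(4),"tilt",np.degrees([a@rx,a@ry]).round(1))
    if save: cv2.imwrite(save,cv2.resize(s["image"][90:240,160:320,::-1],None,fx=4,fy=4))
E
python3 -c "
from h import *
look()"
```

```text
time: 18.72
tool_pos: [0.4491, 0.2806, 0.1695]
eef_rot: [[-0.076, 0.994, 0.081], [0.705, 0.111, -0.701], [-0.705, 0.004, -0.709]]
contact_force: [-3.5, 0.1, -0.7]
width: 0.0001
grasp_force: 1.5
t 18.72 j [ 37.  34. 103. -39.  74.  53.] grasp rack -70.1 10.2 59.7 F [-3.5  0.1 -0.7]
plate top x -0.0204 joint~ 0.0324
red 517 pt on axis [0.5396 0.1699 0.0701] axis [0.011 0.007 1.   ] t [-0.0289  0.059 ] err 0.0014
x 0.0071 tilt [0.7 0.3]
```

```bash
python3 -m creep '{"dp":[[0,1.5,0],[0,1.5,0],[0,1.5,0],[0,1.5,0],[0,1.5,0],[0,1.5,0],[0,1.5,0],[0,1.5,0],[0,1.5,0],[0,1.5,0],[0,1.5,0],[0,1.5,0],[0,1.5,0],[0,1.5,0],[0,1.5,0],[0,1.5,0],[0,1,0],[0,1,0],[0,1,0],[0,0,0]],"twist":[[0,0,0],[0,0,0],[0,0,0],[0,0,0],[0,0,0],[0,0,0],[0,0,0],[0,0,0],[0,0,0],[0,0,0],[0,0,0],[0,0,0],[0,0,0],[0,0,0],[0,0,0],[0,0,0],[0,0,0],[0,0,0],[0,0,0],[0,0,0]],"hand":[0,0,0,0,0,0,0,0,0,0,0,0,0,0,0,0,0,0,0,0]}'
python3 -c "
from h import *
look()"
```

```text
time: 20.43
tool_pos: [0.4764, 0.2838, 0.1698]
eef_rot: [[-0.076, 0.994, 0.083], [0.705, 0.112, -0.7], [-0.705, 0.005, -0.709]]
contact_force: [-1.7, -2.2, -2.0]
width: -0.0
grasp_force: 1.1
t 20.43 j [ 36.  36. 100. -40.  74.  51.] grasp rack -42.5 10.4 59.9 F [-1.7 -2.2 -2. ]
plate top x 0.0068 joint~ 0.0596
red 492 pt on axis [0.5667 0.1729 0.0702] axis [0.02  0.015 1.   ] t [-0.0292  0.0586] err 0.0013
x 0.0344 tilt [1.2 0.7]
```

```bash
python3 -m creep '{"dp":[[0,1,0],[0,1,0],[0,1,0],[0,0,0]],"twist":[[0,0,0],[0,0,0],[0,0,0],[0,0,0]],"hand":[0,0,0,0]}'|grep -E "tool|contact"
```

```text
tool_pos: [0.4792, 0.2841, 0.1698]
contact_force: [-2.6, -2.1, -0.4]
```

```bash
python3 -m creep '{"dp":[[0,0.7,0],[0,0.7,0],[0,0,0]],"twist":[[0,0,0],[0,0,0],[0,0,0]],"hand":[0,0,0]}'|grep -E "tool|contact"
```

```text
tool_pos: [0.4804, 0.2842, 0.1698]
contact_force: [-2.9, -1.6, -0.8]
```

```bash
python3 -m creep '{"dp":[[0,0.7,0],[0,0,0],[0,0,0]],"twist":[[0,0,0],[0,0,0],[0,0,0]],"hand":[0,0,0]}'|grep -E "tool|contact"
python3 -c "
from h import *
look()"
```

```text
tool_pos: [0.481, 0.2843, 0.1698]
contact_force: [-4.2, 0.4, 0.2]
t 21.32 j [ 36.  36.  99. -40.  75.  51.] grasp rack -38.0 10.4 59.9 F [-4.2  0.4  0.2]
plate top x 0.0123 joint~ 0.0651
red 494 pt on axis [0.5707 0.1734 0.0701] axis [0.029 0.012 1.   ] t [-0.028   0.0584] err 0.0015
x 0.0384 tilt [1.7 0.5]
```

```bash
python3 -m creep '{"dp":[[0,0.7,0],[0,0,0],[0,0,0]],"twist":[[0,0,0],[0,0,0],[0,0,0]],"hand":[0,0,0]}'|grep -E "tool|contact"
```

```text
tool_pos: [0.4812, 0.2843, 0.1698]
contact_force: [-5.5, -0.3, 1.6]
```

```bash
python3 -m creep '{"dp":[[0,0.7,0],[0,0,0],[0,0,0]],"twist":[[0,0,0],[0,0,0],[0,0,0]],"hand":[0,0,0]}'|grep -E "tool|contact"
```

```text
tool_pos: [0.4814, 0.2843, 0.1698]
contact_force: [-7.7, 0.4, 1.7]
```

```bash
python3 -m creep '{"dp":[[0,0.5,0],[0,0,0],[0,0,0]],"twist":[[0,0,0],[0,0,0],[0,0,0]],"hand":[0,0,0]}'|grep -E "tool|contact"
python3 -c "
from h import *
look('pics/c8.png')"
```

```text
tool_pos: [0.4816, 0.2844, 0.1698]
contact_force: [-8.2, 0.5, 1.6]
t 22.12 j [ 36.  36.  99. -40.  75.  51.] grasp rack -37.9 10.4 59.9 F [-8.2  0.5  1.6]
plate top x 0.012 joint~ 0.0648
red 498 pt on axis [0.5712 0.1736 0.07  ] axis [0.021 0.008 1.   ] t [-0.029   0.0588] err 0.0016
x 0.0389 tilt [1.3 0.3]
```

View pics/c8.png

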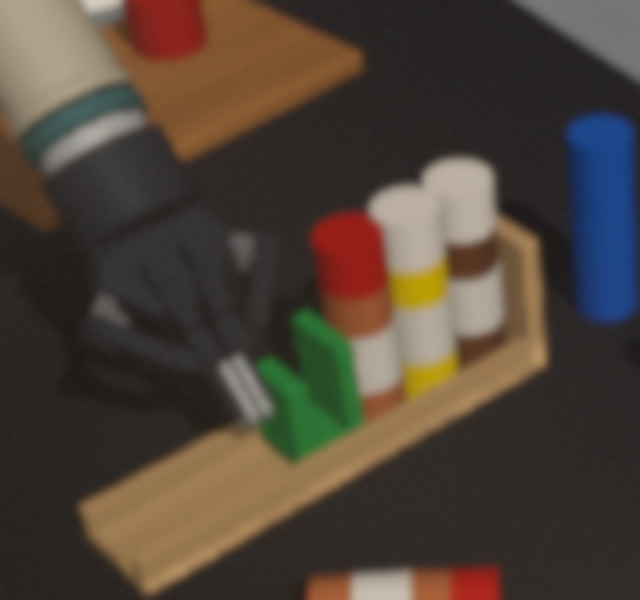

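The three jars stand upright in contact against the end wall (tops near 348,235; 405,205; 460,175), with the stop (325,370) tight behind them. I'll back off, retreat and check.

```bash
python3 -m creep '{"dp":[[0,-2,0],[0,-6,0],[0,-12,0],[0,-12,0],[0,-5,-10],[0,0,-20],[0,0,-25],[0,0,-25],[0,0,-25],[0,0,-20],[0,0,0],[0,0,0]],"twist":[[0,0,0],[0,0,0],[0,0,0],[0,0,0],[0,0,0],[0,0,0],[0,0,0],[0,0,0],[0,0,0],[0,0,0],[0,0,0],[0,0,0]],"hand":[0,0,0,0,0,0,0,0,0,0,0,0]}'|grep -E "tool|contact"
python3 -c "
from h import *
look()
s,P,ok=snap('top');cv2.imwrite('pics/end.png',s['image'][60:310,190:500,::-1].repeat(2,0).repeat(2,1))"
```

```text
tool_pos: [0.4356, 0.3688, 0.2592]
contact_force: [0.6, 0.6, 0.0]
t 23.17 j [ 44.  32.  91. -34.  88.  48.] grasp rack -73.3 99.6 149.1 F [0.6 0.6 0. ]
plate top x 0.0115 joint~ 0.0643
red 495 pt on axis [0.5708 0.1735 0.0701] axis [0.021 0.015 1.   ] t [-0.0293  0.0586] err 0.0015
x 0.0385 tilt [1.3 0.7]
```

View pics/end.png

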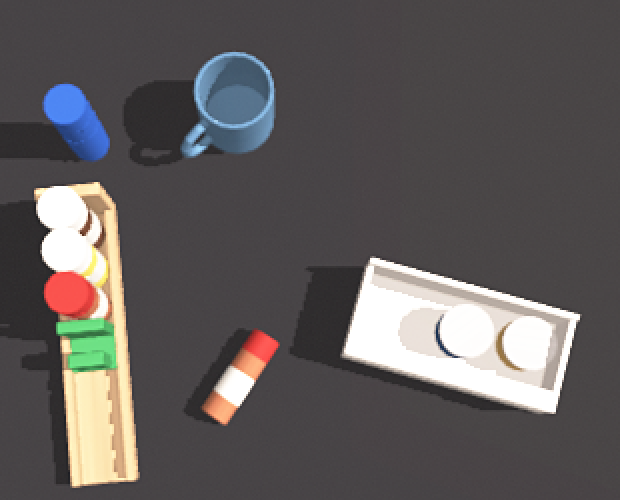

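The three jars (62,210; 68,250; 70,295) stand packed in the rack. The tins (467,330; 527,343), mug (235,100) and look-alikes are where they were, and the arm is clear. Handing in.

```bash
python3 -c "
from plant import robot
print(robot.hand_in())"
```

```text
the job is handed in; nothing more can be done
None
```

The red-capped jar is out of the bin and upright in the rack, the stop is pushed up so all three jars sit snug against the end wall, the tins and mug were not moved, and I handed the job in at about 23 s of the 51 s limit.

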